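# Open the ratchet clamp fully

## Task

Open the ratchet clamp fully, so that the wood block in it can be taken out later: press the release pad on top of the sliding jaw down with closed fingertips and, keeping it down, push the jaw back along its bar, away from the block, until it meets the end stop. Then let the pad spring up and move clear. Only press and push, grip or lift nothing, and leave the block and the small things on the clamp's board where they lie.

Things in the scene. Friction and masses are not known exactly. Their poses are not given: they have to be found in the camera images.
- clamp: Ratchet clamp on a plywood board (380 x 160 x 18 mm) fixed flat on the bench. Origin: centre of the board's underside. y runs along the toothed steel bar, x across it, z up. Grey fixed jaw (top 72 mm up) at the +y end, face at y = +165 mm; low grey end stop (top 44 mm up) at the -y end, y = -159 to -179 mm. The sliding jaw between them opens towards -y.
- jaw (a joint): Travel of the sliding jaw in m: 0 almost at the block, grows as it opens (to clamp -y), 0.138 at the end stop. Friction about 4 N. A pawl in the bar's teeth (8 mm apart) keeps it from opening more than a tooth unless the release is held down.
- jaw_face (a point): Centre of the sliding jaw's face to the block, 52 mm above the bench, at clamp y = 119 mm minus the jaw's travel. The jaw is a grey plate 90 mm wide, 14 mm thick, top 72 mm up, with a low carriage behind it that carries the pad and the push plate.
- release (a joint): Angle of the release lever in rad: 0 up, 0.28 fully pressed. From 0.15 on the pawl is surely clear of the teeth. A spring returns it when let go, to between 0 and 0.14 (the pawl may land on a tooth). Full travel takes about 3 N at the pad's centre, 5 N at its rear edge.
- release_pad (a point): Top centre of the release lever's black ribbed pad (44 mm across the bar, 38 mm along it), 62 mm above the bench when up, higher than all beside it. Pivot 51 mm behind (clamp -y) and 33 mm below: at full travel this point sinks 15 mm, the pad's rear edge 10 mm. Jaw plate's back 33 mm in front, push plate 27 mm behind. Rides on the jaw.
- push_plate (a point): Centre of the front face of the push plate: upright grey plate bridging the lever behind the pad, 52 mm wide, 8 mm thick, 62 to 98 mm above the bench (point at 80 mm), rigid with the sliding jaw, 74 mm behind its face. Fingertips holding the pad down push this face to clamp -y.
- block_centre (a point): Centre of a loose planed wood block, 45 x 120 x 45 mm, lying across the bar between the jaws on two wooden runners (32 mm above the bench; block top at 77 mm). Stays where it is.
- marker: White and black marker pen, 135 mm long, 16 mm thick, lying loose on the board beside the bar. A bystander. Origin under its middle.
- nut: Steel hexagon nut, 27 mm wide and 13 mm high, lying loose on the board. A bystander. Origin under its centre.
- bolt: Short steel hexagon bolt, 48 mm long, 17 mm high, lying loose on the board. A bystander. Origin under its middle.

How it is judged:
On the way, in this order (a step that is already met when the one before it is completed fails the run):
1. the fingers press the release until the pawl is clear, with the jaw still near the block (value of joint release above 0.14 rad and contact force between the fingers and clamp above 0.5 N and value of joint jaw below 0.085 m), for 0.1 s.
2. the jaw is pushed back with the release held down (value of joint jaw above 0.1 m and value of joint release above 0.13 rad and contact force between the fingers and clamp above 0.5 N), for 0.05 s.
At the end, for the whole second after the job is handed in: The sliding jaw is at the end stop (within 8 mm) and at rest, the release has sprung back up (below 0.16 rad), the block lies within 20 mm and the marker, nut and bolt within 30 mm of where they began (value of joint jaw above 0.13 m and value of joint release below 0.16 rad and not (velocity of joint jaw above 0.01 m/s) and not (velocity of joint jaw below -0.01 m/s) and distance of block_centre from where it was at the start of the episode below 0.02 m and linear speed of block below 0.02 m/s and distance of each of marker, nut, bolt from where it was at the start of the episode below 0.03 m); the robot touches nothing.
It fails at once if the block is lifted or shoved away (height (world z) of block_centre above 0.07 m or distance of block_centre from where it was at the start of the episode above 0.03 m).
It fails at once if the marker, nut or bolt is lifted or pushed away (distance of any of marker, nut, bolt from where it was at the start of the episode above 0.04 m).
It also fails if it takes over 32 s, if anything falls off the work surface, if the arm or the gripper's body presses on something with over 40 N, if the wrist force passes 120 N, or if a joint passes its speed limit or range.

## Robot

A 6-joint arm with a two-finger parallel gripper is mounted at the origin on a cart in front of the work surface, level with it; the furniture and walls round the work are solid. World frame = base frame: x ahead of the robot, y to its left, z up, the work surface at z = 0. Lengths are in m, angles in rad, forces in N, time in s.
With the tool pointing down it reaches from about 0.375 to 0.9 m from the base axis. Payload 3.1 kg.
Tool frame: the origin (TCP) lies where the fingers leave the gripper's body, on its centre line; the fingertips stand 70 mm ahead of it and the grasp point (between the pads) lies 51 mm ahead of it; z points along the fingers, y is the line along which they close (so a half turn about z gives the same grasp; the last joint's range is limited). The gripper opens to 87 mm and grips with 3 to 60 N. Pads are 19 mm wide; open, the fingers measure 117 mm over their backs; the gripper's body (75 mm by 190 mm) begins 51 mm behind the grasp point.
Start: joints at [-1.395, 0.527, 1.433, -0, 1.181, -0.178], TCP at [0.217, -0.586, 0.292] pointing down, gripper open.
Joint ranges: [-3.08, 3.08], [-0.75, 2.2], [0.22, 2.44], [-1.43, 4.57], [0, 2.65], [-2.85, 2.85]. Speed limits (rad/s): [2.79, 2.79, 3.14, 3.14, 3.14, 3.14].

## Interface

Orientations are given as a unit quaternion [x, y, z, w].
In Python, from rig import robot gives the robot as it stands.
- The arm moves only by the tool send_rows, never from a script. Its argument "deltas" is text: rows parted by semicolons, each of 7 numbers parted by spaces: the shift along the tool's x, y, z in mm, then the turn, a rotation vector about the tool's x, y, z in degrees, then the opening, from 0 (shut) to 1 (fully open). A call has 1 to 10 rows; each row shifts and turns the commanded pose from where the row before left it, along the tool's axes as they then stand; what a row does not reach is not made up. A row lasts 1/8 s, in which the tool goes at most 62.5 mm and 10.7 degrees, less where a joint would pass 70% of its speed; a pose out of reach is approached as far as the arm can. A call is refused whole if a number of a shift passes 62.5 or a number of a turn 10.7, either way. A call with a gripper value outside its range is refused whole. The fingers move at their own pace and stop on an object; "newtons" is the grip in N (left out, the last holds). Time passes only in rows, so rows that do not move let the fingers close. It gives the time, the measured TCP pose, the force, the opening and the grip force at its end, in the units of the state.
- robot.get_obs(): the state, without advancing time (a new reading comes with each control period).
- robot.camera(name): name is "side" or "top"; returns a dict with "image" (384x512x3 uint8, red, green, blue), "depth" (384x512 float32, m along the optical axis (not along the pixel's ray), 0 where there is no reading), "fovy" (degrees; the focal length in pixels is half the picture's height over the tangent of half this angle, whatever the lens; pixels are square), "cx", "cy" (the principal point, pixels), "k1" (the pictures are not rectified: a ray, as slopes to the right and down, at radius r is drawn at 1 + k1 r^2 times it, then the intrinsics apply), "rvec" (rotation vector, rad) and "tvec" (3), from world to camera coordinates, as OpenCV has them. Camera axes: x right, y down, z forward; pixel columns grow to the right and rows downward; lengths in m; the calibration is good to about 2 mm. A picture is of the moment at which its call begins.
- robot.hand_in(): hands the job in; it is judged then, once.
Trained networks look in the newest picture that a camera, given by its name, has taken for a name from the list of things; names that differ only in an ending like _2 or _b are one class to them, and where a whole thing is asked for, a point or a joint stands for the part that bears it (a point fixed in the world has none). Each returns a list of dicts, best first, with "p" (0 to 1); they miss things now and then, are a little off and sometimes report something else, mostly with a low value. They report only what shows in the picture. A call takes as long as a camera call.
- robot.find_in(camera, thing): "box" ([left, top, right, bottom] in pixels, round what is visible of it).
- robot.cut_out(camera, thing): "region" (384x512 bool, what is visible of it) and "box" ([left, top, right, bottom] in pixels, round what is visible of it).
The state is a dict: "time": time; "q": joint angles; "joint_velocities": joint speeds; "joint_torque": joint torques, N m; "position": TCP position; "tool_rot": TCP orientation; "ft_force": force on the tool from outside, world axes, zero at the start; "moment": the same for the moment, N m; "grip_width": finger opening in m; "grip_force": force on a finger pad.
Only numpy, scipy, OpenCV 4.12 (cv2) and the standard library are available. Lean on these libraries where they do the work, as an engineer would, in place of code of your own. Each camera call takes 0.05 s, during which the arm holds its last target. There are 200 camera calls.

## Working session

There is one attempt and no reset: what is moved stays moved. The work goes in short steps, Python scripts to look and compute and a tool call to move; the robot and the scene stay as the last step left them, time stands still between calls to the robot, and variables do not carry over. Pictures are saved under pics/ and viewed, at most 10 in all, crops included, and the job is handed in when it is done.

Besides the shell and the picture viewer there is one more tool, called after "Call:" as a command line: name --argument value ..., lists and objects as JSON in quotes. send_rows: Moves the arm, as the interface text tells. Its arguments: {"type":"object","properties":{"deltas":{"type":"string"},"newtons":{"type":"number"}},"required":["deltas"]}

```bash
mkdir -p pics; cat > h.py <<'E'
import numpy as np, cv2
from rig import robot
def pts(c):
    d=c["depth"];H,W=d.shape;f=H/2/np.tan(np.radians(c["fovy"])/2)
    u,v=np.meshgrid(np.arange(W),np.arange(H))
    K=np.array([[f,0,c["cx"]],[0,f,c["cy"]],[0,0,1.]])
    p=cv2.undistortPoints(np.stack([u,v],-1).reshape(-1,1,2).astype(np.float64),K,np.array([c["k1"],0,0,0.])).reshape(H,W,2)
    P=np.dstack([p[...,0]*d,p[...,1]*d,d])
    R=cv2.Rodrigues(np.array(c["rvec"],float))[0]
    X=(P-np.array(c["tvec"]).ravel())@R
    X[d==0]=np.nan
    return X
E
python3 - <<'E'
from h import *
out=[]
for n in("top","side"):
    c=robot.camera(n);np.savez(f"{n}0.npz",X=pts(c),im=c["image"])
    X=pts(c);out.append(c["image"][...,::-1])
    for t in("clamp","jaw_face","release_pad","push_plate","block_centre","marker","nut","bolt"):
        for r in robot.cut_out(n,t)[:1]:
            m=r["region"]; print(n,t,round(r["p"],2),np.round(r["box"]),np.round(np.nanmedian(X[m],0),3),np.round(np.nanpercentile(X[m],[2,98],axis=0),3).tolist())
for n,o in zip(("top","side"),out): cv2.imwrite(f"pics/{n}0.png",cv2.resize(o,(800,600)))
o=robot.get_obs();print(o["time"],o["position"],o["tool_rot"])
E
```

```text
top clamp 0.78 [142. 142. 344. 273.] [0.532 0.045 0.019] [[0.425, -0.117, 0.015], [0.638, 0.24, 0.074]]
top jaw_face 0.95 [186. 162. 263. 223.] [0.552 0.103 0.056] [[0.515, 0.028, 0.017], [0.608, 0.163, 0.098]]
top push_plate 0.72 [189. 165. 264. 223.] [0.553 0.106 0.057] [[0.515, 0.03, 0.02], [0.606, 0.164, 0.098]]
top block_centre 0.68 [150. 142. 196. 207.] [0.592 0.192 0.076] [[0.536, 0.157, 0.036], [0.651, 0.229, 0.079]]
top marker 0.64 [228. 226. 294. 261.] [0.465 0.028 0.032] [[0.437, -0.03, 0.019], [0.492, 0.085, 0.036]]
top nut 0.44 [238. 174. 252. 184.] [0.594 0.061 0.03 ] [[0.582, 0.049, 0.016], [0.604, 0.071, 0.033]]
top bolt 0.58 [285. 190. 310. 198.] [ 0.561 -0.045  0.03 ] [[0.552, -0.067, 0.024], [0.571, -0.024, 0.037]]
side clamp 0.89 [164. 162. 354. 308.] [0.532 0.11  0.021] [[0.422, -0.102, 0.007], [0.644, 0.254, 0.085]]
side jaw_face 0.65 [162. 160. 352. 308.] [0.532 0.11  0.021] [[0.42, -0.102, 0.005], [0.645, 0.254, 0.087]]
side release_pad 0.73 [230. 204. 279. 229.] [0.551 0.106 0.057] [[0.519, 0.045, 0.029], [0.581, 0.136, 0.061]]
side push_plate 0.62 [212. 186. 288. 251.] [0.547 0.106 0.058] [[0.512, 0.032, 0.025], [0.608, 0.169, 0.097]]
side block_centre 0.56 [174. 216. 246. 280.] [0.576 0.201 0.076] [[0.532, 0.159, 0.035], [0.65, 0.234, 0.079]]
side marker 0.94 [280. 197. 334. 230.] [0.466 0.04  0.031] [[0.432, -0.03, 0.017], [0.493, 0.153, 0.147]]
side nut 0.67 [231. 203. 246. 214.] [0.595 0.057 0.03 ] [[0.574, 0.05, 0.017], [0.608, 0.1, 0.059]]
0.9 [ 0.2165611  -0.58628681  0.29229556] [9.84392724e-01 1.75985688e-01 4.48654521e-06 5.05457882e-05]
```

```bash
python3 - <<'E'
from h import *
for n in("top","side"):
    X=np.load(n+"0.npz")["X"]; P=X.reshape(-1,3);P=P[~np.isnan(P[:,0])]
    P=P[(P[:,0]>.38)&(P[:,0]<.7)&(P[:,1]>-.2)&(P[:,1]<.32)]
    b=P[(P[:,2]>.014)&(P[:,2]<.022)]
    print(n,"board",cv2.minAreaRect((b[:,:2]*1000).astype(np.float32)))
    for nm,lo,hi in(("pushtop",.093,.103),("block",.0745,.082),("jaw",.069,.0735),("pad",.055,.066)):
        q=P[(P[:,2]>lo)&(P[:,2]<hi)]
        q=q[(q[:,1]>(-.1))]
        print(nm,len(q),np.round(q.mean(0),4),cv2.minAreaRect((q[:,:2]*1000).astype(np.float32)))
E
```

```text
top board ((539.82080078125, 33.60595703125), (464.5755920410156, 316.5049133300781), 89.95128631591797)
pushtop 201 [0.5729 0.0522 0.0973] ((555.5789184570312, 54.16362762451172), (59.6920166015625, 393.0489807128906), 52.92674255371094)
block 1425 [0.5941 0.1851 0.0768] ((605.5164794921875, 107.23294067382812), (210.51756286621094, 397.309814453125), 51.197296142578125)
jaw 813 [0.5866 0.1899 0.0714] ((568.4052734375, 143.69021606445312), (221.82272338867188, 494.8671875), 51.81576919555664)
pad 634 [0.5703 0.1087 0.0586] ((573.8009643554688, 131.45445251464844), (130.7826385498047, 507.3049621582031), 40.4815788269043)
side board ((539.716552734375, 41.91264343261719), (477.9903259277344, 319.2220458984375), 89.97826385498047)
pushtop 367 [0.5084 0.1376 0.0978] ((554.3300170898438, 92.68365478515625), (50.185829162597656, 469.155029296875), 42.26077651977539)
block 1682 [0.5792 0.1879 0.0771] ((598.2118530273438, 131.61029052734375), (166.45928955078125, 467.9541015625), 41.777156829833984)
jaw 1135 [0.5709 0.1966 0.0715] ((588.0515747070312, 151.57261657714844), (178.879150390625, 512.1431274414062), 41.86741638183594)
pad 1044 [0.5723 0.1452 0.0597] ((588.4249877929688, 149.88194274902344), (181.7267303466797, 511.01739501953125), 42.043453216552734)
```

View pics/top0.png

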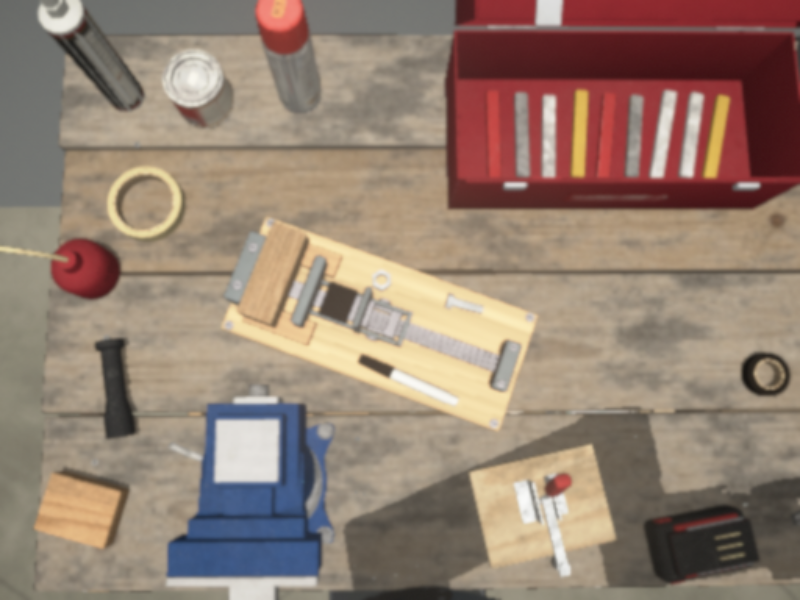

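View pics/side0.png

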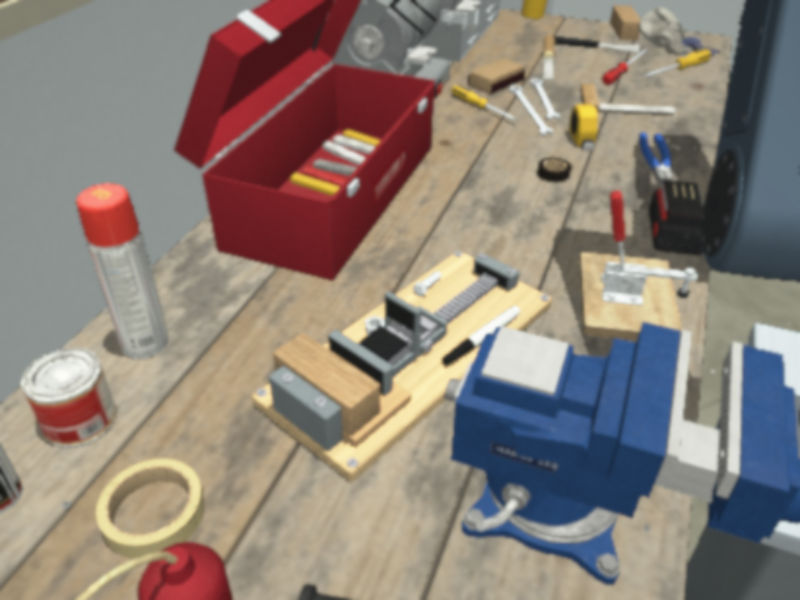

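```bash
cat > fit.py <<'E'
from h import *
def fit(n,X,img):
    box=[(x) for x in ()]
    P=X.reshape(-1,3)
    # clamp frame from coarse axis; refine by board plane points near clamp
    c=np.array([.532,.065]); 
    best=None
    hsv=cv2.cvtColor(img,cv2.COLOR_RGB2HSV)
    m=(abs(X[...,2]-.018)<.006)&(np.hypot(X[...,0]-.535,X[...,1]-.065)<.23)&(hsv[...,1]>70)&(hsv[...,2]>150)
    m=cv2.morphologyEx(m.astype(np.uint8),cv2.MORPH_OPEN,np.ones((3,3)))
    k,l,s,_=cv2.connectedComponentsWithStats(m); 
    i=1+np.argmax(s[1:,4]); q=X[(l==i)][:,:2].astype(np.float32)*1000
    return cv2.minAreaRect(q),len(q)
if __name__=="__main__":
    for n in("top","side"):
        d=np.load(n+"0.npz");X=d["X"];r,k=fit(n,X,d["im"]);print(n,r,k)
        (cx,cy),(w,h),a=r
        a=np.radians(a if w>h else a+90); ax=np.array([np.cos(a),np.sin(a)]); ax*=np.sign(ax[1])
        xx=np.array([ax[1],-ax[0]]); C=np.array([cx,cy])/1000
        P=X.reshape(-1,3);P=P[~np.isnan(P[:,0])];L=np.c_[(P[:,:2]-C)@xx,(P[:,:2]-C)@ax,P[:,2]]
        print("axis",ax)
        L=L[(abs(L[:,0])<.085)&(abs(L[:,1])<.2)]
        for nm,lo,hi in(("push",.094,.103),("block",.075,.08),("jaw/fixed",.069,.0735),("pad",.058,.0645),("stop",.041,.046)):
            q=L[(L[:,2]>lo)&(L[:,2]<hi)]*1000
            if nm in("push","pad","stop"): q=q[abs(q[:,0])<45]
            h=np.histogram(q[:,1],np.arange(-200,201,8));
            print(nm,np.round(q[:,0].mean()),[(int(e),int(c)) for c,e in zip(*h) if c>3])
        V=P[(P[:,0]>.1)&(P[:,0]<.43)&(P[:,1]>-.25)&(P[:,1]<.45)&(P[:,2]>.09)]
        print("tall",len(V)); 
        for y in np.arange(-.25,.45,.05):
            v=V[(V[:,1]>y)&(V[:,1]<y+.05)]
            if len(v)>5: print(round(y,2),np.round(np.percentile(v[:,0],99),3),np.round(v[:,2].max(),3))
E
python3 fit.py
```

```text
top ((525.8978881835938, 58.264495849609375), (362.860595703125, 134.7202606201172), 69.44302368164062) 5123
axis [0.35113866 0.93632347]
push 13.0 [(24, 66), (32, 49)]
block 15.0 [(24, 9), (128, 207), (136, 212), (144, 209), (152, 198), (160, 209), (168, 148), (176, 5), (184, 10)]
jaw/fixed 12.0 [(88, 13), (96, 160), (104, 109), (128, 31), (136, 8), (152, 6), (160, 7), (168, 24), (176, 157), (184, 145), (192, 95)]
pad 9.0 [(40, 18), (48, 59), (56, 52), (64, 38), (72, 27), (88, 18), (128, 27)]
stop 11.0 [(-176, 26), (-168, 105), (-160, 109), (-152, 28), (-32, 26), (-24, 18), (-16, 37), (-8, 31), (88, 12), (128, 23)]
tall 9636
-0.15 0.36 0.168
-0.05 0.272 0.312
-0.0 0.27 0.298
0.05 0.264 0.274
0.1 0.397 0.19
0.15 0.428 0.191
0.2 0.427 0.19
0.25 0.38 0.192
side ((497.28912353515625, 78.0391616821289), (379.6611328125, 71.40518951416016), 69.57515716552734) 2837
axis [0.34897841 0.93713076]
push 32.0 [(16, 32), (24, 25)]
block 36.0 [(24, 38), (112, 14), (120, 191), (128, 198), (136, 201), (144, 200), (152, 214), (160, 129), (168, 7)]
jaw/fixed 38.0 [(16, 8), (24, 40), (80, 22), (88, 152), (96, 113), (120, 6), (128, 8), (136, 8), (144, 6), (152, 7), (160, 129), (168, 154), (176, 184), (184, 95)]
pad 17.0 [(16, 8), (24, 13), (32, 10), (40, 31), (48, 27), (56, 20), (64, 13), (88, 10), (96, 51), (120, 9), (128, 11), (136, 10), (144, 10), (152, 12), (160, 22), (168, 10), (176, 10), (184, 48)]
stop 19.0 [(-184, 6), (-176, 29), (-168, 45), (-160, 10), (-40, 15), (-24, 21), (-16, 11), (16, 6), (24, 7), (88, 5), (96, 7), (120, 7), (128, 6), (136, 8), (144, 6), (152, 6), (160, 15), (168, 7), (176, 8), (184, 38)]
tall 28708
-0.15 0.359 0.165
-0.1 0.279 0.42
-0.05 0.276 0.436
-0.0 0.268 0.442
0.05 0.261 0.387
0.1 0.331 0.303
0.15 0.422 0.19
0.2 0.426 0.19
0.25 0.425 0.189
```

```bash
python3 - <<'E'
from h import *
a=np.radians(69.5);ax=np.array([np.cos(a),np.sin(a)]);xx=np.array([ax[1],-ax[0]]);C=np.array([.535,.059])
for n in("top","side"):
    X=np.load(n+"0.npz")["X"];P=X.reshape(-1,3);P=P[~np.isnan(P[:,0])]
    L=np.c_[(P[:,:2]-C)@xx,(P[:,:2]-C)@ax,P[:,2]]*1000
    for nm,z0,z1,y0,y1 in(("push",95,102,5,50),("jaw",69,75,80,118),("pad",58,66,36,78),("fixed",69,74,162,210),("stop",41,47,-200,-140),("block",75,80,115,175)):
        q=L[(L[:,2]>z0)&(L[:,2]<z1)&(L[:,1]>y0)&(L[:,1]<y1)&(abs(L[:,0])<75)]
        s=np.polyfit(q[:,0],q[:,1],1)[0]
        print(n,nm,len(q),"x",np.round(np.percentile(q[:,0],[3,97])),"y",np.round(np.percentile(q[:,1],[3,97])),"z",np.round(np.median(q[:,2]),1),"slope",round(s,3))
    m=(L[:,2]>14)&(L[:,2]<23)
E
```

```text
top push 108 x [-19.  28.] y [24. 31.] z 97.2 slope 0.011
top jaw 309 x [-37.  45.] y [ 92. 105.] z 71.5 slope 0.002
top pad 197 x [-16.  24.] y [42. 75.] z 59.2 slope 0.027
top fixed 463 x [-38.  46.] y [171. 192.] z 71.7 slope -0.001
top stop 293 x [-25.  34.] y [-173. -154.] z 43.8 slope 0.016
top block 1184 x [-48.  64.] y [126. 168.] z 76.8 slope -0.003
side push 89 x [-21.  25.] y [23. 31.] z 97.2 slope -0.003
side jaw 312 x [-40.  45.] y [ 92. 105.] z 71.5 slope 0.001
side pad 196 x [-16.  23.] y [43. 74.] z 59.0 slope -0.048
side fixed 651 x [-41.  47.] y [168. 192.] z 71.8 slope -0.001
side stop 179 x [-27.  32.] y [-172. -154.] z 43.5 slope -0.012
side block 1398 x [-50.  63.] y [126. 168.] z 77.0 slope -0.004
```

Call:
send_rows --deltas "27.7 -26.3 0 0 0 0 0;27.7 -26.3 0 0 0 0 0;27.7 -26.3 0 0 0 0 0;27.7 -26.3 0 0 0 0 0;27.7 -26.3 0 0 0 0 0;27.7 -26.3 0 0 0 0 0;27.7 -26.3 0 0 0 0 0;27.7 -26.3 0 0 0 0 0;27.7 -26.3 0 0 0 0 0;27.7 -26.3 0 0 0 0 0" --newtons 20

```text
time: 2.15
position: [0.3858, -0.2426, 0.2925]
tool_rot: [0.984, 0.176, 0.0, 0.0]
ft_force: [0.1, -0.0, -0.6]
grip_width: 0.0017
grip_force: 0.0
```

Call:
send_rows --deltas "27.7 -26.3 0 0 0 0 0;27.7 -26.3 0 0 0 0 0;27.7 -26.3 0 0 0 0 0;27.7 -26.3 0 0 0 0 0;27.7 -26.3 0 0 0 0 0;27.7 -26.3 0 0 0 0 0;27.7 -26.3 0 0 0 0 0;27.7 -26.3 0 0 0 0 0;27.7 -26.3 0 0 0 0 0;27.7 -26.3 0 0 0 0 0"

```text
time: 3.4
position: [0.5546, 0.1003, 0.2924]
tool_rot: [0.984, 0.176, 0.0, 0.0]
ft_force: [0.9, -0.4, 0.5]
grip_width: 0.0004
grip_force: 0.0
```

Call:
send_rows --deltas "0 0 0 0 0 -8.2 0;0 0 0 0 0 -8.2 0;0 0 0 0 0 -8.2 0;0 0 0 0 0 -8.2 0;0 0 0 0 0 -8.2 0;0 0 0 0 0 -8.2 0;0 0 0 0 0 0 0"

```text
time: 4.28
position: [0.554, 0.0991, 0.2923]
tool_rot: [0.822, 0.569, 0.0, 0.0]
ft_force: [-1.1, 1.2, 0.6]
grip_width: 0.0004
grip_force: 0.0
```

```bash
cat > st.py <<'E'
from h import *
from scipy.spatial.transform import Rotation as R
o=robot.get_obs();a=np.radians(69.5);ax=np.array([np.cos(a),np.sin(a)]);xx=np.array([ax[1],-ax[0]])
C=np.array([.535,.059])+.0037*xx+.0055*ax
p=np.array(o["position"]);M=R.from_quat(o["tool_rot"]).as_matrix()
print(round(o["time"],2),"clamp frame TCP mm",np.round([(p[:2]-C)@xx*1000,(p[:2]-C)@ax*1000,p[2]*1000],1),"tip z",round(p[2]*1000-70,1),"yaw x",np.round(np.degrees(np.arctan2(M[1,0],M[0,0])),2),"z",np.round(M[:,2],3),"F",np.round(o["ft_force"],1),o["grip_width"],np.round(o["q"],2))
E
python3 st.py
```

```text
4.28 clamp frame TCP mm [1.000e-01 3.870e+01 2.923e+02] tip z 222.3 yaw x 69.37 z [ 0.  0. -1.] F [-1.1  1.2  0.6] 0.0004388519051021665 [-0.02  0.44  1.59  0.    1.11  0.34]
```

Call:
send_rows --deltas "3 0 25 0 0 0 0;0 0 30 0 0 0 0;0 0 30 0 0 0 0;0 0 30 0 0 0 0;0 0 20 0 0 0 0;0 0 12 0 0 0 0;0 0 5 0 0 0 0;0 0 0 0 0 0 0"

```text
time: 5.28
position: [0.5553, 0.1019, 0.1405]
tool_rot: [0.822, 0.57, 0.0, 0.0]
ft_force: [-0.3, -0.5, -0.1]
grip_width: 0.0003
grip_force: 0.0
```

```bash
python3 st.py; python3 - <<'E'
from h import *
c=robot.camera("side");cv2.imwrite("pics/s1.png",cv2.resize(c["image"][150:310,150:360,::-1],(788,600)))
E
```

```text
5.28 clamp frame TCP mm [  0.3  41.8 140.5] tip z 70.5 yaw x 69.44 z [ 0.001 -0.    -1.   ] F [-0.3 -0.5 -0.1] 0.0002898523300772076 [-0.02  0.66  1.71 -0.    0.77  0.34]
```

View pics/s1.png

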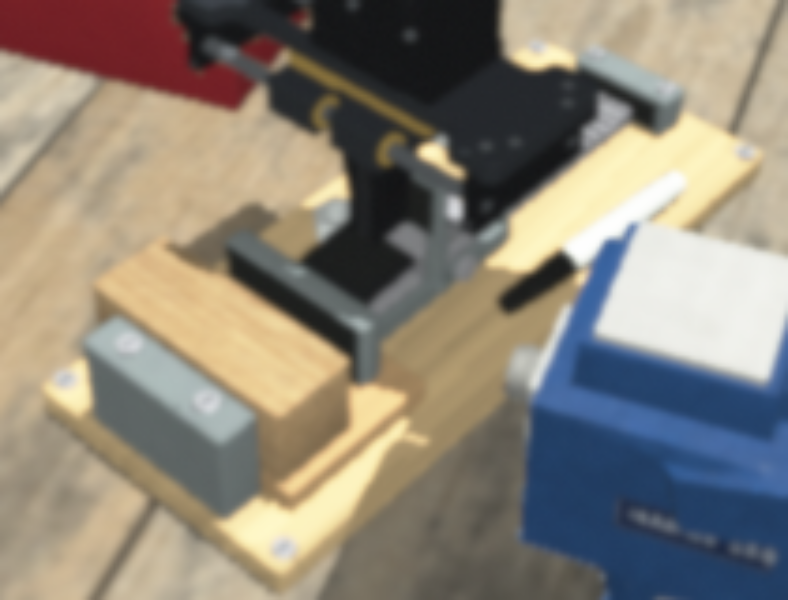

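Call:
send_rows --deltas "0 0 4 0 0 0 0;0 0 4 0 0 0 0;0 0 3 0 0 0 0;0 0 0 0 0 0 0"

```text
time: 5.82
position: [0.5551, 0.1021, 0.1293]
tool_rot: [0.822, 0.57, 0.0, -0.0]
ft_force: [0.0, 0.7, 2.1]
grip_width: 0.0003
grip_force: 1.0
```

Call:
send_rows --deltas "0 0 2 0 0 0 0;0 0 2 0 0 0 0;0 0 0 0 0 0 0;0 0 0 0 0 0 0"

```text
time: 6.32
position: [0.5557, 0.1022, 0.1257]
tool_rot: [0.822, 0.57, 0.001, 0.0]
ft_force: [-0.3, 3.6, 5.2]
grip_width: 0.0003
grip_force: 2.6
```

```bash
python3 st.py; python3 - <<'E'
from h import *
c=robot.camera("side");cv2.imwrite("pics/s2.png",cv2.resize(c["image"][180:260,200:305,::-1],(788,600),interpolation=cv2.INTER_CUBIC))
E
```

```text
6.33 clamp frame TCP mm [  0.6  42.2 125.7] tip z 55.7 yaw x 69.46 z [ 0.002  0.001 -1.   ] F [-0.3  3.6  5.2] 0.000283883490584513 [-0.02  0.69  1.71  0.    0.74  0.34]
```

View pics/s2.png

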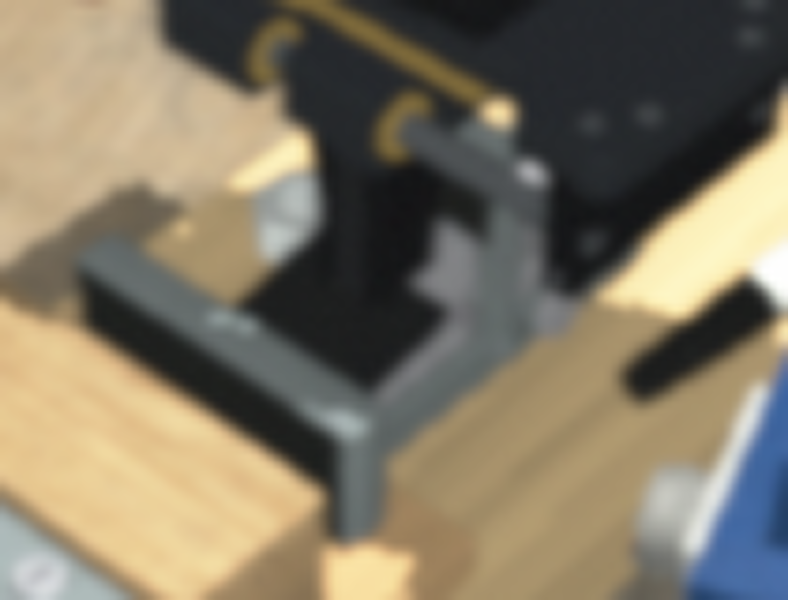

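Call:
send_rows --deltas "0 0 1.5 0 0 0 0;0 0 0 0 0 0 0;0 0 0 0 0 0 0"

```text
time: 6.75
position: [0.5558, 0.1023, 0.1242]
tool_rot: [0.822, 0.57, 0.001, 0.0]
ft_force: [0.7, 3.6, 4.7]
grip_width: 0.0007
grip_force: 2.6
```

Call:
send_rows --deltas "-2 0 0 0 0 0 0;-2 0 0 0 0 0 0;-2 0 0 0 0 0 0;-3 0 0 0 0 0 0;-3 0 0 0 0 0 0;-3 0 0 0 0 0 0;-4 0 0 0 0 0 0;-4 0 0 0 0 0 0;0 0 0 0 0 0 0"

```text
time: 7.88
position: [0.5478, 0.0801, 0.1242]
tool_rot: [0.822, 0.57, 0.001, 0.001]
ft_force: [1.1, 2.4, 4.5]
grip_width: 0.0007
grip_force: 2.3
```

```bash
python3 st.py; cat > jaw.py <<'E'
from h import *
a=np.radians(69.5);ax=np.array([np.cos(a),np.sin(a)]);xx=np.array([ax[1],-ax[0]])
C=np.array([.535,.059])+.0037*xx+.0055*ax
for n in("side","top"):
    P=pts(robot.camera(n)).reshape(-1,3);P=P[~np.isnan(P[:,0])]
    L=np.c_[(P[:,:2]-C)@xx,(P[:,:2]-C)@ax,P[:,2]]*1000
    q=L[(abs(L[:,2]-71.5)<2.5)&(abs(L[:,0])<43)&(abs(L[:,0])>28)&(L[:,1]>-60)&(L[:,1]<113)]
    print(n,len(q),"jaw face y",np.percentile(q[:,1],[3,50,97]).round(1),"travel~",119-np.percentile(q[:,1],97).round(1))
E
python3 jaw.py
```

```text
7.88 clamp frame TCP mm [  0.8  18.8 124.2] tip z 54.2 yaw x 69.46 z [ 0.002 -0.    -1.   ] F [1.1 2.4 4.5] 0.0006938773427499465 [-0.06  0.68  1.74 -0.    0.71  0.3 ]
side 96 jaw face y [68.6 75.8 81.8] travel~ 37.2Traceback (most recent call last):
  File "jaw.py", line 8, in <module>
    print(n,len(q),"jaw face y",np.percentile(q[:,1],[3,50,97]).round(1),"travel~",119-np.percentile(q[:,1],97).round(1))
                                ~~~~~~~~~~~~~^^^^^^^^^^^^^^^^^^
    return _quantile_unchecked(
        a, q, axis, out, overwrite_input, method, keepdims, weights)
    return _ureduce(a,
                    func=_quantile_ureduce_func,
    ...<5 lines>...
                    overwrite_input=overwrite_input,
                    method=method)
    r = func(a, **kwargs)
    result = _quantile(arr,
                       quantiles=q,
    ...<2 lines>...
                       out=out,
                       weights=wgt)
    slices_having_nans = np.isnan(arr[-1, ...])
                                  ~~~^^^^^^^^^
IndexError: index -1 is out of bounds for axis 0 with size 0
```

Call:
send_rows --deltas "-6 0 0 0 0 0 0;-8 0 0 0 0 0 0;-9 0 0 0 0 0 0;-9 0 0 0 0 0 0;-9 0 0 0 0 0 0;-9 0 0 0 0 0 0;-9 0 0 0 0 0 0;-9 0 0 0 0 0 0;-9 0 0 0 0 0 0;-9 0 0 0 0 0 0"

```text
time: 9.22
position: [0.5174, -0.0006, 0.124]
tool_rot: [0.822, 0.57, 0.001, 0.001]
ft_force: [2.7, 4.9, 5.0]
grip_width: 0.0004
grip_force: 3.4
```

Call:
send_rows --deltas "-5 0 0 0 0 0 0;-4 0 0 0 0 0 0;-3 0 0 0 0 0 0;-2 0 0 0 0 0 0;0 0 0 0 0 0 0;0 0 0 0 0 0 0"

```text
time: 9.98
position: [0.5124, -0.0137, 0.1239]
tool_rot: [0.822, 0.57, 0.0, 0.001]
ft_force: [2.2, 1.9, 5.2]
grip_width: 0.0006
grip_force: 2.2
```

```bash
python3 st.py; python3 jaw.py 2>&1 | grep side
```

```text
9.97 clamp frame TCP mm [  0.6 -81.5 123.9] tip z 53.9 yaw x 69.47 z [ 0.001 -0.001 -1.   ] F [2.2 1.9 5.2] 0.0005978099389746938 [-0.24  0.65  1.85 -0.    0.64  0.11]
side 83 jaw face y [-31.4 -23.9 -18.3] travel~ 137.3
```

Call:
send_rows --deltas "-1.5 0 0 0 0 0 0;-1.5 0 0 0 0 0 0;-1.5 0 0 0 0 0 0;0 0 0 0 0 0 0"

```text
time: 10.58
position: [0.5117, -0.0152, 0.1238]
tool_rot: [0.822, 0.569, 0.002, -0.0]
ft_force: [7.8, 14.5, 3.5]
grip_width: 0.0002
grip_force: 9.6
```

Firm contact with the end stop (force jumped to 16 N). Relieve the push, lift and check.

Call:
send_rows --deltas "3 0 0 0 0 0 0;0.5 0 -4 0 0 0 0;0.5 0 -6 0 0 0 0;0 0 -10 0 0 0 0;0 0 -20 0 0 0 0;0 0 -30 0 0 0 0;0 0 -30 0 0 0 0;0 0 -30 0 0 0 0;0 0 -20 0 0 0 0;0 0 0 0 0 0 0"

```text
time: 11.82
position: [0.512, -0.014, 0.2755]
tool_rot: [0.822, 0.57, 0.001, 0.001]
ft_force: [0.9, -0.4, 0.2]
grip_width: 0.0005
grip_force: 0.0
```

```bash
python3 st.py; python3 jaw.py 2>&1 | grep travel; python3 - <<'E'
from h import *
c=robot.camera("side");X=pts(c);cv2.imwrite("pics/s3.png",cv2.resize(c["image"][150:310,150:360,::-1],(788,600)))
for t in("block_centre","marker","nut","bolt","release_pad"):
    for r in robot.cut_out("side",t)[:1]: print(t,round(r["p"],2),np.round(np.nanmedian(X[r["region"]],0),3))
E
```

```text
11.82 clamp frame TCP mm [  0.3 -81.9 275.5] tip z 205.5 yaw x 69.46 z [ 0.003 -0.001 -1.   ] F [ 0.9 -0.4  0.2] 0.0005056778672335309 [-0.25  0.4   1.73 -0.    1.01  0.11]
side 80 jaw face y [-32.5 -25.4 -19.9] travel~ 138.9
top 26 jaw face y [-25.8 -22.6 -19.4] travel~ 138.4
block_centre 0.66 [0.576 0.2   0.076]
marker 0.85 [0.465 0.037 0.031]
nut 0.63 [0.591 0.062 0.027]
release_pad 0.56 [ 0.507 -0.007  0.056]
```

View pics/s3.png

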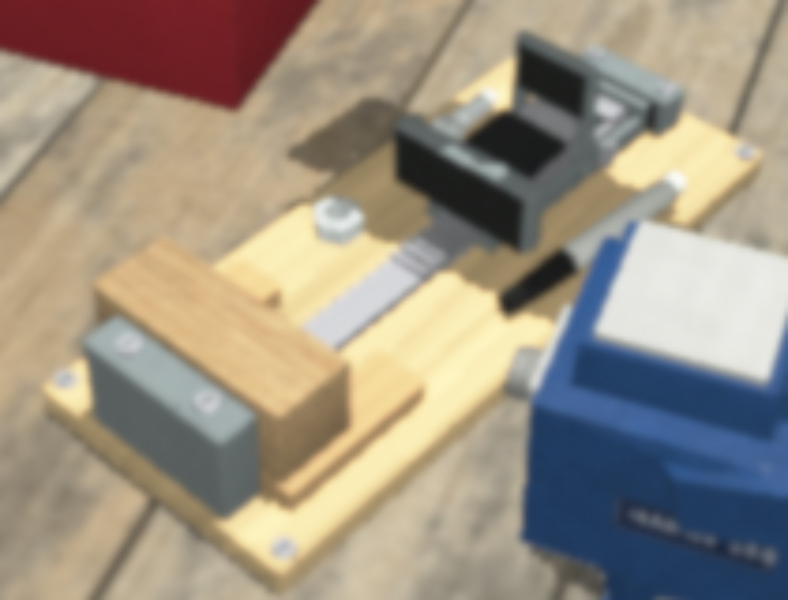

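The picture shows the jaw at the end stop (around (600,110)), with the block (225,340), nut (338,218), bolt (468,115) and marker (590,245) unmoved and the gripper clear.

```bash
python3 -c "from rig import robot;print(robot.hand_in())"
```

```text
the job is handed in; nothing more can be done
None
```

The clamp is fully open: the sliding jaw sits at the end stop (about 138 mm of travel measured), the pad was let go and the gripper is clear; the block, marker, nut and bolt look unmoved. The job is handed in, but no verdict came back.

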